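# Put the grinder attachments away in their own trays

## Robot

A 6-joint arm with a two-finger parallel gripper is mounted at the origin on the work surface. World frame = base frame: x ahead of the robot, y to its left, z up, the work surface at z = 0. Lengths are in m, angles in rad, forces in N, time in s.
With the tool pointing down it reaches from about 0.4 to 0.825 m from the base axis. Payload 7 kg.
Tool frame: the origin (TCP) lies on the centre line of the jaws, within the pads' length; the fingertips stand 25 mm ahead of it and the grasp point (between the pads) lies 6 mm ahead of it; z points along the fingers, y is the direction in which the jaws open and shut (so a half turn about z gives the same grasp; the last joint's range is limited). The gripper opens to 88 mm and grips with 3 to 60 N. Pads are 19 mm wide; open, the fingers measure 130 mm over their backs; the gripper's body (78 mm by 193 mm) begins 47 mm behind the grasp point.
Start: joints at [-0.853, 0.359, 0.012, 0, -1.224, -0.288], TCP at [0.281, -0.614, 0.252] pointing down, gripper open.
Joint ranges: [-3.07, 3.07], [-1.43, 2.12], [-1.02, 1.25], [-3.03, 1.67], [-3.05, -0], [-3.03, 3.03]. Speed limits (rad/s): [2.39, 2.39, 3.01, 3.14, 3.14, 3.14].

## Interface

Orientations are given as [roll, pitch, yaw] about the fixed x, y, z axes, in that order (R = Rz(yaw) Ry(pitch) Rx(roll)).
In Python, from station import * gives the robot as it stands. The module is installed in compiled form; this text tells all that it offers.
- The arm moves only by the tool step_arm, never from a script. Its argument "commands" is text: rows parted by semicolons, each of 6 numbers parted by spaces: the shift along the tool's x, y, z in mm, then the turn, a rotation vector about the tool's x, y, z in rad. A call has 1 to 8 rows; each row shifts and turns the commanded pose from where the row before left it, along the tool's axes as they then stand; what a row does not reach is not made up. A row lasts 1/8 s, in which the tool goes at most 62.5 mm and 10.7 degrees, less where a joint would pass 70% of its speed; a pose out of reach is approached as far as the arm can. A call is refused whole if a number of a shift passes 62.5 or a number of a turn 0.188, either way. A call with a gripper value outside its range is refused whole. "jaw" is the finger opening in mm, from 0 to 87.6, set as the call begins (left out, the last holds). The fingers move at their own pace and stop on an object; "grip_force" is the grip in N (left out, the last holds). Time passes only in rows, so rows that do not move let the fingers close. It gives the time, the measured TCP pose, the force and the opening at its end, in the units of the state.
- get_state(): the state, without advancing time (a new reading comes with each control period).
- grab_frame(name): name is "side" or "top"; returns a dict with "frame" (420x560x3 uint8, red, green, blue), "fovy" (degrees; the focal length in pixels is half the picture's height over the tangent of half this angle, whatever the lens; pixels are square), "cx", "cy" (the principal point, pixels), "rvec" (rotation vector, rad) and "tvec" (3), from world to camera coordinates, as OpenCV has them. Camera axes: x right, y down, z forward; pixel columns grow to the right and rows downward; lengths in m; the calibration is good to about 2 mm. A picture is of the moment at which its call begins. There is no depth.
- job_done(): hands the job in, once; it reports no verdict.
Trained networks look in a picture, given as the dict that the camera call returned (one of the last four; its "shot" number tells which), for a name from the list of things; names that differ only in an ending like _2 or _b are one class to them, and where a whole thing is asked for, a point or a joint stands for the part that bears it (a point fixed in the world has none). Each returns a list of dicts, best first, with "conf" (0 to 1); they miss things now and then, are a little off and sometimes report something else, mostly with a low value. They report only what shows in the picture. A call takes as long as a camera call. They do not tell look-alikes from the thing itself.
- recognise(picture, name): "pixel" ([column, row] in pixels, amid what is visible of it).
The state is a dict: "t": time; "q": joint angles; "qd": joint speeds; "joint_efforts": joint torques, N m; "eef_pos": TCP position; "ee_rot": TCP orientation; "force": force on the tool from outside, world axes, zero at the start; "moment": the same for the moment, N m; "width": finger opening in m.
Only numpy, scipy, OpenCV 4.12 (cv2) and the standard library are available. Lean on these libraries where they do the work, as an engineer would, in place of code of your own. Each camera call takes 0.05 s, during which the arm holds its last target.

## Task

Clear up the grinding bench: put the wire cup brush, the blue disc, the red flap wheel and the green dressing stone each into the steel tray that bears its colour and outline, as they now stand, flat on the tray's floor, with the stone lying along its tray. Set each one down rather than dropping it, do not shift the white tin or the steel vee block, and leave everything released and at rest.

Things in the scene. Friction and masses are not known exactly. Their poses are not given: they have to be found in the camera images.
- brush: Wire cup brush standing mouth down on the bench: brass bristle cup, 60 mm diameter at the foot tapering to 52 mm at 22 mm height, a yellow collar of 55 mm diameter from 22 to 27 mm narrowing to 36 mm at 32 mm, and on top an upright steel hub of 24 mm diameter from 32 to 60 mm height with a yellow dot on its end. Take it by the hub. 0.15 to 0.27 kg. Origin: centre of the underside, z axis up.
- disc: Blue abrasive disc on its backing pad, blue side down on the bench: thin disc of 100 mm diameter, 4 mm thick; on it a black rubber cone, 60 mm diameter narrowing to 44 mm, from 4 to 12 mm height; on that an upright black hub of 36 mm diameter from 12 to 44 mm height with a blue dot on its end. Take it by the hub. 0.12 to 0.22 kg. Origin: centre of the underside, z axis up.
- wheel: Red flap wheel standing on end: red-and-dark-red ribbed cylinder of 50 mm diameter, 34 mm tall, with a small steel washer (22 mm diameter) and a steel shank of 8 mm diameter on its top up to 54 mm height. Take it across the red body. 0.075 to 0.135 kg. Origin: centre of the underside, z axis up.
- stone: Green dressing stone, a plain bar 100 mm long (its x axis), 32 mm wide (y), 38 mm tall, lying on the bench. Take it across the 32 mm width. 0.2 to 0.37 kg. Origin: centre of the underside, z axis up.
- brush_tray: Steel dish fixed to the bench (does not move): flat floor 2 mm above the bench, wall 3 mm thick whose rim stands 6 mm above the bench; round, 82 mm inside diameter, with a yellow circle of 60 mm on its floor. Place of the wire cup brush. Origin: centre of its underside at bench height, z axis up.
- disc_tray: Steel dish fixed to the bench (does not move): flat floor 2 mm above the bench, wall 3 mm thick whose rim stands 6 mm above the bench; round, 122 mm inside diameter, with a blue circle of 100 mm on its floor. Place of the blue disc. Origin: centre of its underside at bench height, z axis up.
- wheel_tray: Steel dish fixed to the bench (does not move): flat floor 2 mm above the bench, wall 3 mm thick whose rim stands 6 mm above the bench; round, 72 mm inside diameter, with a red circle of 50 mm on its floor. Place of the flap wheel. Origin: centre of its underside at bench height, z axis up.
- stone_tray: Steel tray fixed to the bench (does not move): flat floor 2 mm above the bench, wall 3 mm thick whose rim stands 6 mm above the bench; rectangular, inside 122 mm long (its x axis) and 54 mm wide (y), with a green rectangle of 100 x 32 mm on its floor. Place of the green stone, either way round. Origin: centre of its underside at bench height, z axis up.
- tin: Bystander: white tin with a metal lid, 51 mm diameter, 52 mm tall, loose, 0.3 kg, not to be shifted. Origin: centre of the underside, z axis up.
- veeblock: Bystander: bare steel vee block with a groove along its top, 50 mm long (x), 40 mm wide (y), 40 mm tall, loose, 0.6 kg, not to be shifted. Origin: centre of the underside, z axis up.
Mind the look-alikes: they are no part of the job. What is shaped like the stone_tray but orange or turquoise is not meant.

How it is judged:
By the outcome, as a careful person would: the job done as asked, in the order asked, and still so for the second after the job is handed in, with the robot touching nothing.
It also fails if it takes over 122 s, if anything falls off the work surface, if the arm or the gripper's body presses on something with over 40 N, if the wrist force passes 120 N, or if a joint passes its speed limit or range.

## Working session

There is one attempt and no reset: what is moved stays moved. The work goes in short steps, Python scripts to look and compute and a tool call to move; the robot and the scene stay as the last step left them, time stands still between calls to the robot, and variables do not carry over. Pictures are saved under pics/ and viewed, and the job is handed in when it is done.

Besides the shell and the picture viewer there is one more tool, called after "Emit:" by a JSON object that holds its "name" and its "arguments", one argument or row to a line. step_arm: Moves the arm, as the interface text tells. Its arguments: {"type":"object","properties":{"commands":{"type":"string"},"jaw":{"type":"number"},"grip_force":{"type":"number"}},"required":["commands"]}

```bash
mkdir -p pics; python3 - <<'E'
from station import *
import cv2
for n in("side","top"):
    f=grab_frame(n); cv2.imwrite(f"pics/{n}0.png",f["frame"][:,:,::-1])
    print(n,{k:v for k,v in f.items() if k!="frame"})
    for o in "brush disc wheel stone brush_tray disc_tray wheel_tray stone_tray tin veeblock".split():
        print(o,[(list(map(round,r["pixel"])),round(r["conf"],2)) for r in recognise(f,o)][:4])
print(get_state())
E
```

```text
side {'fovy': 42.36311288254831, 'cx': 281.543791198819, 'cy': 204.69774713805222, 'rvec': array([ 2.11240942, -0.12027919,  0.09927388]), 'tvec': array([-0.47091453,  0.00258596,  1.50703428]), 'shot': 1}
brush [([356, 218], 0.59), ([287, 133], 0.58)]
disc [([272, 177], 0.83)]
wheel [([358, 219], 0.62)]
stone [([247, 153], 0.62)]
brush_tray [([265, 252], 0.65)]
disc_tray [([337, 168], 0.67)]
wheel_tray [([277, 214], 0.65)]
stone_tray [([346, 286], 0.97), ([394, 339], 0.9), ([182, 261], 0.56)]
tin [([312, 231], 0.66)]
veeblock [([318, 193], 0.59)]
top {'fovy': 45.089216175815174, 'cx': 288.1291118319965, 'cy': 205.3190798586461, 'rvec': array([ 2.11258253, -2.1682524 ,  0.1641884 ]), 'tvec': array([-0.09856949,  0.43964958,  1.64906611]), 'shot': 2}
brush [([208, 145], 0.72), ([142, 177], 0.6)]
disc [([225, 207], 0.69)]
wheel [([302, 140], 0.66)]
stone [([176, 230], 0.78)]
brush_tray [([335, 220], 0.75)]
disc_tray [([208, 144], 0.77), ([142, 176], 0.17)]
wheel_tray [([282, 202], 0.92), ([326, 175], 0.46)]
stone_tray [([372, 172], 0.63), ([423, 144], 0.59)]
tin [([326, 175], 0.76)]
veeblock [([256, 161], 0.69)]
{'t': 1.1, 'q': array([-8.52901266e-01,  3.58583038e-01,  1.19107414e-02,  1.19633635e-05,
       -1.22411121e+00, -2.88075866e-01]), 'qd': array([ 9.47236840e-05,  7.62054128e-04,  1.94270405e-03, -1.74813819e-03,
        1.32680138e-03,  3.96989056e-04]), 'joint_efforts': array([-1.58516622e-05, -5.82395983e+01,  2.93303007e+01,  7.00270951e+00,
        1.23549934e-02,  8.67350394e-06]), 'eef_pos': array([ 0.28123396, -0.61360096,  0.25157906]), 'ee_rot': array([-3.14157717e+00, -7.14568992e-06, -2.71176939e+00]), 'force': array([-0.19347777,  0.22370109,  0.32839235]), 'moment': array([-0.05166068,  0.00631962, -0.03355696]), 'width': 0.08742866709579629}
```

View pics/side0.png

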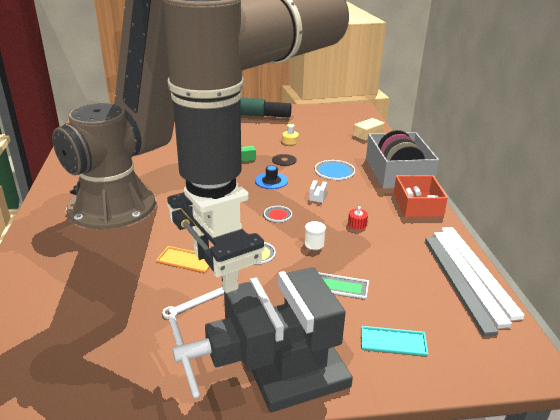

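View pics/top0.png

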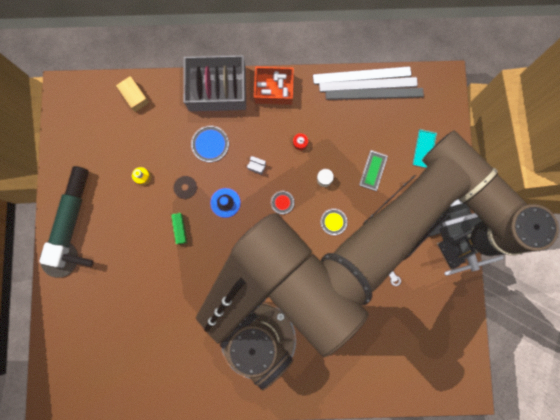

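The side view has the brush at (290,135), disc (271,177), wheel (358,219), stone (248,154), green tray (343,286) and a vise below the gripper. The top view has the brush at (141,176), disc (225,202), wheel (300,142), stone (179,228), and trays yellow (334,222), blue (209,144), red (283,202) and green (374,170). The recogniser swaps brush and disc tray in the top view, so I'll go by colour.

```bash
cat > h.py <<'E'
from station import *
import cv2, numpy as np
def cam(f):
    fl=f["frame"].shape[0]/2/np.tan(np.radians(f["fovy"])/2)
    K=np.array([[fl,0,f["cx"]],[0,fl,f["cy"]],[0,0,1]]);R=cv2.Rodrigues(f["rvec"])[0]
    return K,R,np.asarray(f["tvec"],float)
def ray(f,px,z):
    K,R,t=cam(f); px=np.atleast_2d(px).astype(float)
    d=np.linalg.inv(K)@np.c_[px,np.ones(len(px))].T
    d=R.T@d; c=(-R.T@t)[:,None]
    s=(z-c[2])/d[2]; return (c+s*d).T
def proj(f,P):
    K,R,t=cam(f); return cv2.projectPoints(np.atleast_2d(P).astype(float),cv2.Rodrigues(R)[0],t,K,None)[0][:,0]
E
python3 - <<'E'
from h import *
for n in("top","side"):
    f=grab_frame(n); K,R,t=cam(f); print(n,"C",-R.T@t)
    im=f["frame"]; 
    for name,box in {"top":dict(l=(100,110,330,260),r=(260,110,450,260)),"side":dict(l=(220,110,380,210),r=(150,190,450,370))}[n].items():
        c=im[box[1]:box[3],box[0]:box[2],::-1]; s=min(800/c.shape[1],600/c.shape[0]); s=int(s)
        cv2.imwrite(f"pics/{n}_{name}.png",cv2.resize(c,None,fx=s,fy=s,interpolation=cv2.INTER_CUBIC)); print(name,box,s)
# rough check
for n,pt in dict(base=[0,0,0]).items():
    pass
for n in("top","side"):
    f=grab_frame(n)
    hsv=cv2.cvtColor(f["frame"],cv2.COLOR_RGB2HSV)
    for c,(a,b) in dict(red=((0,3)),yellow=(25,34),green=(50,75),turq=(82,95),blue=(100,118),orange=(14,22)).items():
        m=((hsv[...,0]>=a)&(hsv[...,0]<=b)&(hsv[...,1]>170)&(hsv[...,2]>90)).astype(np.uint8)
        k,l,st,ce=cv2.connectedComponentsWithStats(m)
        for i in range(1,k):
            if st[i,4]>25: print(n,c,st[i],ce[i].round(1),ray(f,ce[i],0.002)[0].round(4))
    s=get_state(); print("tcp proj",proj(f,s["eef_pos"]),"base",proj(f,[0,0,0]))
E
```

```text
top C [ 0.17831895 -0.10859241  1.69671352]
l (100, 110, 330, 260) 3
r (260, 110, 450, 260) 4
side C [ 0.28697876 -1.33532637  0.79212763]
l (220, 110, 380, 210) 5
r (150, 190, 450, 370) 2
top red [294 134  14  15 112] [300.2 141.6] [ 0.6636 -0.1576  0.002 ]
top red [276 196  14  14 152] [282.2 202.1] [ 0.4535 -0.0902  0.002 ]
top yellow [132 167  16  17 122] [140.4 175.5] [0.5585 0.3931 0.002 ]
top yellow [325 213  18  18 248] [333.5 221.6] [ 0.3824 -0.2614  0.002 ]
top green [367 158  13  25 169] [373.1 170. ] [ 0.5566 -0.4041  0.002 ]
top green [173 215  12  27 132] [177.8 228.6] [0.3723 0.2637 0.002 ]
top turq [414 131  22  36 459] [423.3 146.6] [ 0.6347 -0.5816  0.002 ]
top blue [197 131  27  26 569] [209.7 143.6] [0.665  0.1556 0.002 ]
top blue [212 189  27  28 353] [225.1 202.6] [0.4567 0.1038 0.002 ]
top blue [220 197   8   8  48] [223.5 200.3] [0.4649 0.109  0.002 ]
tcp proj [[465.6311419  242.88767226]] base [[257.89175606 340.18678449]]
side red [348 209  20  21 258] [357.2 220.3] [ 0.6636 -0.1397  0.002 ]
side red [270 210  17   9  91] [278.  214.5] [ 0.4534 -0.0909  0.002 ]
side blue [256 182  18   7  34] [265.3 185.4] [0.4354 0.0747 0.002 ]
tcp proj [[215.27258713 259.88463211]] base [[112.20288087 205.62765939]]
```

View pics/top_l.png

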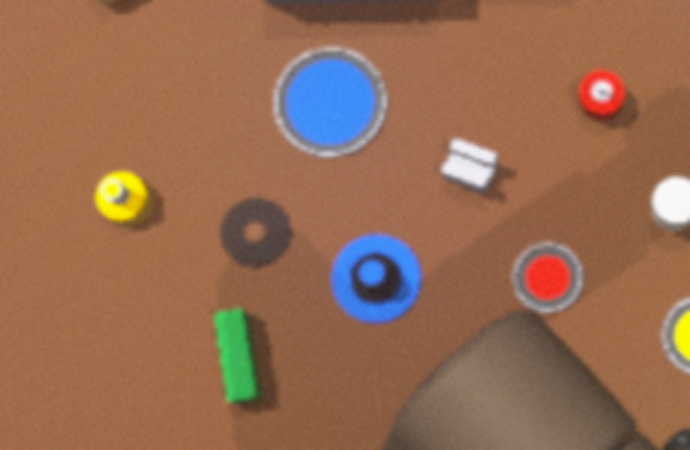

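View pics/top_r.png

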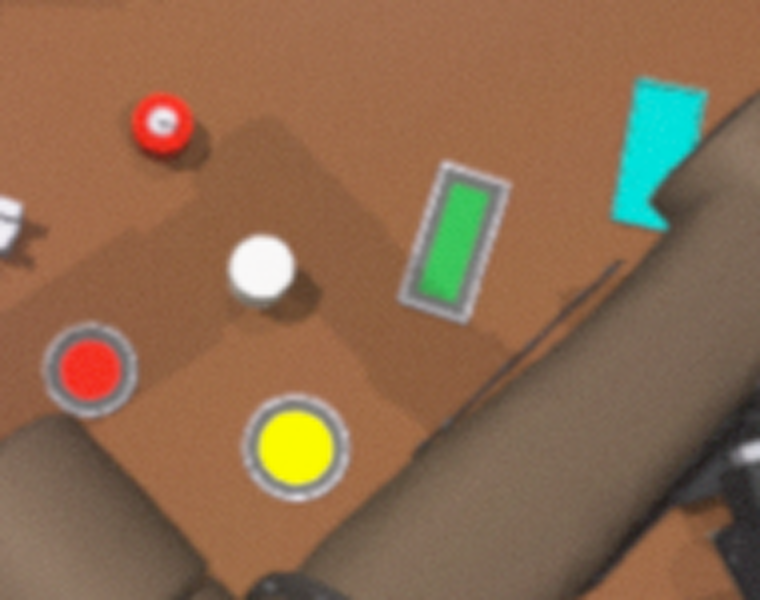

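View pics/side_l.png

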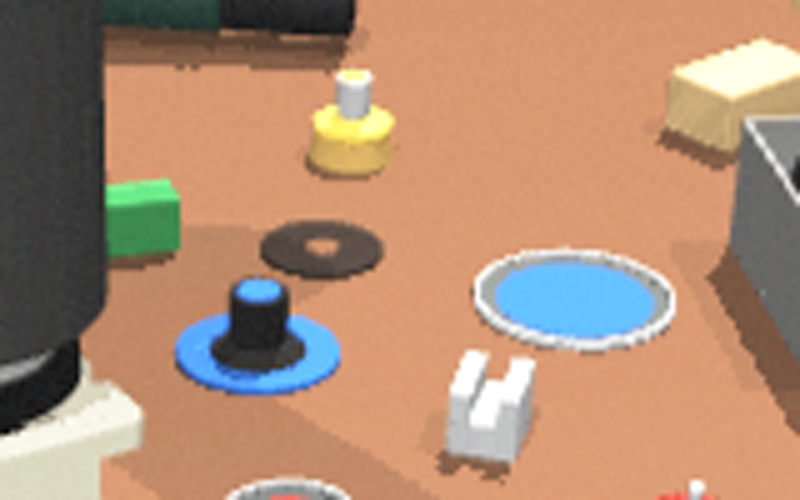

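View pics/side_r.png

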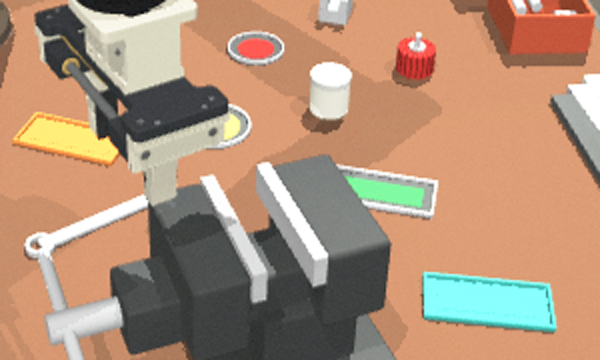

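```bash
cat > meas.py <<'E'
from h import *
def blobs(f,lo=140):
    hsv=cv2.cvtColor(f["frame"],cv2.COLOR_RGB2HSV); out=[]
    for c,(a,b) in dict(red=(0,5),yellow=(23,36),green=(50,75),blue=(98,120),white=(0,180)).items():
        m=(hsv[...,0]>=a)&(hsv[...,0]<=b)&(hsv[...,1]>lo)&(hsv[...,2]>80)
        if c=="red": m&=hsv[...,1]>185
        if c=="white": m=(hsv[...,1]<30)&(hsv[...,2]>190)
        k,l,st,ce=cv2.connectedComponentsWithStats(m.astype(np.uint8))
        out+=[(c,st[i],ce[i],(l==i)) for i in range(1,k) if st[i,4]>12]
    return out
E
python3 - <<'E'
from meas import *
for n in("top","side"):
    f=grab_frame(n)
    for c,st,ce,m in blobs(f,110):
        print(n,c,st,ce.round(1),*[ray(f,ce,z)[0,:2].round(4) for z in (.002,.03,.044,.06)])
    if n=="top":
        for c,st,ce,m in blobs(f,110):
            if c=="green":
                z=.038 if ce[0]<250 else .002
                p=np.argwhere(m)[:,::-1]; w=ray(f,p,z)[:,:2]
                r=cv2.minAreaRect(w.astype(np.float32)*1000);print(r)
                u,s,v=np.linalg.svd(w-w.mean(0),full_matrices=False);print(w.mean(0),v[0],np.degrees(np.arctan2(v[0,1],v[0,0])))
    if n=="top": print("tin etc", ray(f,[325.5,178],0.052),ray(f,[256.5,164.5],0.04))
E
```

```text
top red [293 133  15  16 124] [300.1 141.2] [ 0.6651 -0.1572] [ 0.6571 -0.1564] [ 0.653 -0.156] [ 0.6484 -0.1555]
top red [276 196  13  13 140] [282.1 202. ] [ 0.4537 -0.0899] [ 0.4491 -0.0902] [ 0.4468 -0.0903] [ 0.4442 -0.0905]
top yellow [125  79  11  12  46] [129.6  83.4] [0.8913 0.4376] [0.8796 0.4285] [0.8737 0.424 ] [0.8669 0.4189]
top yellow [120  82   8  11  27] [123.3  87.6] [0.8767 0.4593] [0.8651 0.4499] [0.8594 0.4453] [0.8528 0.4399]
top yellow [128  94   5   7  13] [129.9  97.1] [0.8409 0.4353] [0.83   0.4263] [0.8245 0.4218] [0.8182 0.4167]
top yellow [132 167  17  17 200] [140. 175.] [0.5602 0.3944] [0.5539 0.3861] [0.5508 0.382 ] [0.5472 0.3772]
top yellow [325 213  19  18 278] [333.5 221.5] [ 0.3828 -0.2616] [ 0.3794 -0.2591] [ 0.3777 -0.2578] [ 0.3758 -0.2564]
top green [365 156  17  29 263] [373.  170.3] [ 0.5556 -0.4036] [ 0.5493 -0.3988] [ 0.5462 -0.3963] [ 0.5426 -0.3935]
top green [172 213  14  31 319] [178.4 228.2] [0.3737 0.2615] [0.3705 0.2554] [0.3689 0.2523] [0.367  0.2488]
top blue [195 130  30  28 668] [209.7 143.5] [0.6651 0.1556] [0.6571 0.1512] [0.6
[... 7368 characters left out ...]
54 242  22  22  80] [267.  255.5] [ 0.4041 -0.2748] [ 0.4    -0.3124] [ 0.3979 -0.3311] [ 0.3955 -0.3526]
side white [279 271  35  59 428] [297.3 298.4] [ 0.454  -0.4377] [ 0.4481 -0.4695] [ 0.4451 -0.4854] [ 0.4418 -0.5036]
side white [319 273  50  25 221] [348.1 285.6] [ 0.5755 -0.4059] [ 0.5653 -0.4389] [ 0.5602 -0.4553] [ 0.5544 -0.4742]
side white [250 278  33  60 400] [268.2 306.4] [ 0.3878 -0.457 ] [ 0.3842 -0.4882] [ 0.3824 -0.5037] [ 0.3804 -0.5215]
side white [162 287  62  58 552] [187.6 309.5] [ 0.2164 -0.4493] [ 0.2189 -0.4807] [ 0.2202 -0.4964] [ 0.2216 -0.5143]
side white [174 340  37  58 681] [191.2 359.6] [ 0.2262 -0.5907] [ 0.2283 -0.6171] [ 0.2294 -0.6303] [ 0.2306 -0.6454]
```

```bash
cat > plan.py <<'E'
import sys
from h import *
from scipy.spatial.transform import Rotation as Ro
def plan(wps,maxd=55,maxr=.17):
    """wps: list of (x,y,z,yaw or None, speed mm/row)"""
    s=get_state(); p=np.array(s["eef_pos"]); R=Ro.from_euler("xyz",s["ee_rot"]); rows=[]
    yaw=s["ee_rot"][2]
    for x,y,z,w,sp in wps:
        T=np.array([x,y,z]); w=yaw if w is None else w
        T_R=Ro.from_euler("xyz",[np.pi,0,w]); dr=(R.inv()*T_R).as_rotvec()
        n=max(1,int(np.ceil(np.linalg.norm(T-p)*1000/sp)),int(np.ceil(np.abs(dr).max()/maxr)))
        p0=p.copy()
        for i in range(n):
            g=p0+(T-p0)*(i+1)/n
            d=R.inv().apply(g-p)*1000; d=np.round(d,1); r=np.round(dr/n,3)
            rows.append(np.r_[d,r]); p=p+R.apply(d/1000); R=R*Ro.from_rotvec(r)
        yaw=w
    st=[" ".join(f"{v:g}" for v in r+0.) for r in rows]
    for i in range(0,len(st),8): print("; ".join(st[i:i+8]))
    print(len(rows),"rows; end",p,R.as_euler("xyz"))
E
python3 - <<'E'
from plan import *
plan([(.42,-.48,.26,None,50),(.62,-.1,.25,None,50),(.554,.387,.2,None,50)])
E
```

```text
-45.5 15.9 -2.1 0 0 0; -45.4 15.9 -2.1 0 0 0; -45.5 15.9 -2.1 0 0 0; -45.4 15.9 -2.2 0 0 0; -37.8 29.1 1.1 0 0 0; -37.8 29.2 1.1 0 0 0; -37.8 29.1 1.2 0 0 0; -37.8 29.1 1.1 0 0 0
-37.8 29.1 1.1 0 0 0; -37.8 29.2 1.1 0 0 0; -37.8 29.1 1.1 0 0 0; -37.8 29.1 1.1 0 0 0; -37.8 29.1 1.2 0 0 0; -14.3 47 5 0 0 0; -14.3 47 5 0 0 0; -14.3 47.1 5 0 0 0
-14.3 47 5 0 0 0; -14.2 47 5 0 0 0; -14.3 47 5 0 0 0; -14.3 47.1 5 0 0 0; -14.3 47 5 0 0 0; -14.3 47 5 0 0 0; -14.3 47 5 0 0 0
23 rows; end [0.55403548 0.38696682 0.19995387] [ 3.14158789e+00  4.92684251e-06 -2.71179643e+00]
```

Emit:
{"name": "step_arm", "arguments": {
  "commands": "-45 16 -2 0 0 0; -45 16 -2 0 0 0; -45 16 -2 0 0 0; -46 16 -2 0 0 0; -38 29 1 0 0 0; -38 29 1 0 0 0; -38 29 1 0 0 0; -38 29 1 0 0 0"
}}

```text
t: 2.4
eef_pos: [0.5096, -0.3098, 0.2558]
ee_rot: [-3.141, 0.0, -2.712]
force: [0.1, -0.5, 0.7]
width: 0.0877
```

Emit:
{"name": "step_arm", "arguments": {
  "commands": "-38 29 1 0 0 0; -38 29 1 0 0 0; -38 29 1 0 0 0; -38 29 1 0 0 0; -38 29 1 0 0 0; -14 47 5 0 0 0; -14 47 5 0 0 0; -14 47 5 0 0 0"
}}

```text
t: 3.4
eef_pos: [0.6004, 0.047, 0.2355]
ee_rot: [-3.142, 0.0, -2.712]
force: [0.9, 0.2, -0.4]
width: 0.0875
```

Emit:
{"name": "step_arm", "arguments": {
  "commands": "-14 47 5 0 0 0; -14 47 5 0 0 0; -14 47 5 0 0 0; -14 47 5 0 0 0; -14 47 5 0 0 0; -14 47 5 0 0 0; -14 47 5 0 0 0; 0 0 0 0 0 0"
}}

```text
t: 4.4
eef_pos: [0.5517, 0.3884, 0.1994]
ee_rot: [-3.141, -0.001, -2.708]
force: [-0.2, -0.8, 0.0]
width: 0.088
```

```bash
python3 - <<'E'
from plan import *
s=get_state();print(s["t"],s["eef_pos"],s["ee_rot"],s["q"])
for n in("side","top"):
    f=grab_frame(n); cv2.imwrite(f"pics/{n}1.png",cv2.resize(f["frame"][:,:,::-1],(800,600),interpolation=cv2.INTER_CUBIC)); print(proj(f,[s["eef_pos"],s["eef_pos"]-[0,0,.025]]))
E
```

```text
4.4 [0.55171539 0.38841667 0.19941244] [-3.14129225e+00 -8.77614223e-04 -2.70848346e+00] [ 9.01583933e-01  3.92405348e-01 -5.89021312e-02 -1.42426613e-04
 -1.12040755e+00 -2.03920888e+00]
[[291.11286625  86.10371102]
 [290.87578389  93.34728614]]
[[122.95031374 163.87147087]
 [125.58971441 165.77193674]]
```

View pics/side1.png

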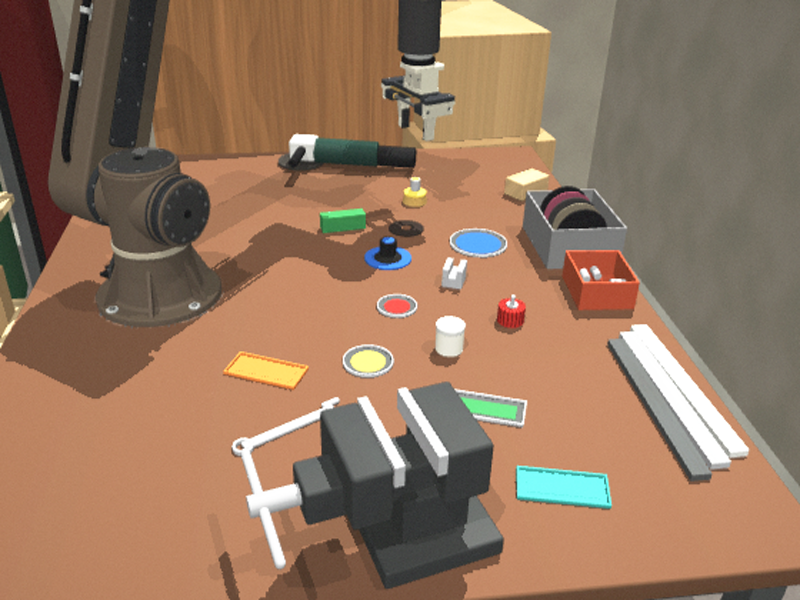

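View pics/top1.png

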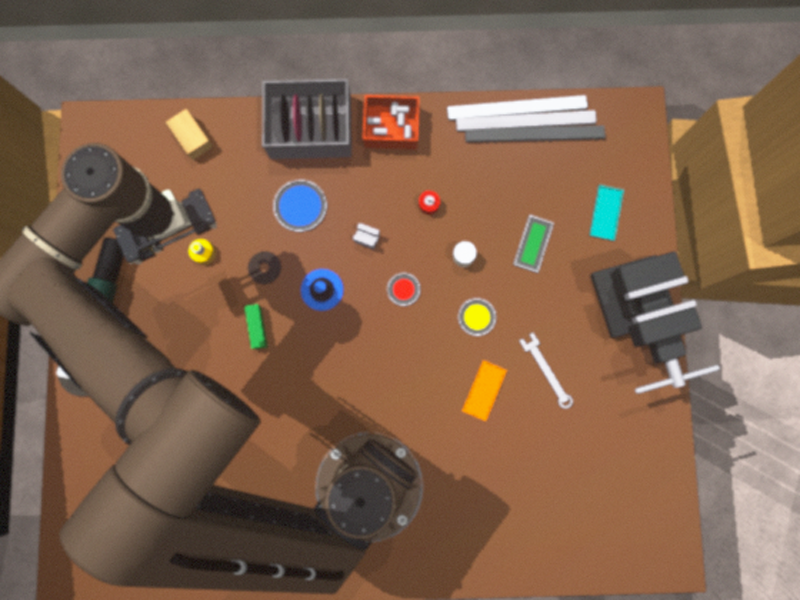

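The view is clear: all parts and trays show, and the vise sits at the right, top (455,203), away from the green tray. I'll refine the poses by model silhouette fits.

```bash
cat > fit.py <<'E'
from h import *
from scipy.optimize import minimize
def mask(f,c,box):
    hsv=cv2.cvtColor(f["frame"],cv2.COLOR_RGB2HSV); H,S,V=[hsv[...,i].astype(int) for i in range(3)]
    if c=="green": m=(H>45)&(H<80)&(S>100)
    if c=="red": m=((H<5)|(H>174))&(S>190)
    if c=="yellow": m=(H>22)&(H<36)&(S>110)
    if c=="blue": m=(H>98)&(H<120)&(S>110)
    o=np.zeros(m.shape,bool); x0,y0,x1,y1=box; o[y0:y1,x0:x1]=m[y0:y1,x0:x1]; return o
def sil(f,P):
    q=proj(f,P); h=cv2.convexHull(q.astype(np.float32)); im=np.zeros(f["frame"].shape[:2],np.uint8)
    cv2.fillConvexPoly(im,np.round(h*256).astype(np.int32),255,cv2.LINE_AA,8); return im/255.
def box(L,W,H):
    return np.array([[a*L/2,b*W/2,c*H] for a in(-1,1) for b in(-1,1) for c in(0,1)])
def cyl(secs):
    t=np.linspace(0,2*np.pi,40,endpoint=False)
    return np.vstack([np.c_[r*np.cos(t),r*np.sin(t),0*t+z] for r,z in secs])
def fit(obs,model,x0,yaw=False):
    def P(v):
        a=v[2] if yaw else 0; c,s=np.cos(a),np.sin(a)
        return model@np.array([[c,s,0],[-s,c,0],[0,0,1]])+[v[0],v[1],0]
    def cost(v): return sum(np.abs(sil(f,P(v))-cv2.GaussianBlur(m.astype(float),(3,3),.5)).sum()/m.sum() for f,m in obs)
    n=len(x0); sx=np.vstack([x0]+[np.array(x0)+np.eye(n)[i]*([.008,.008,.08][i]) for i in range(n)])
    r=minimize(cost,x0,method="Nelder-Mead",options=dict(initial_simplex=sx,xatol=1e-4,fatol=1e-4)); return r.x.round(4),round(r.fun,3)
E
python3 - <<'E'
from fit import *
T=grab_frame("top");S=grab_frame("side")
t=lambda c,b:(T,mask(T,c,b)); s=lambda c,b:(S,mask(S,c,b))
for nm,a,b in (("t",[t("green",(160,205,200,255))],None),("s",[s("green",(215,140,265,170))],None),("both",[t("green",(160,205,200,255)),s("green",(215,140,265,170))],None)):
    print("stone",nm,fit(a,box(.1,.032,.038),[.37,.254,np.radians(9)],True))
bt=t("red",(290,130,312,152));bs=s("red",(345,205,372,232))
m=cyl([(.025,0),(.025,.034)])
for a in([bt],[bs],[bt,bs]): print("wheel",fit(a,m,[.658,-.157]))
bt=t("blue",(208,185,243,220));bs=s("blue",(252,160,290,192))
for a in([bt],): print("disc",fit(a,cyl([(.05,0),(.05,.004)]),[.457,.1045]))
bt=t("yellow",(130,165,152,188))
print("brush",fit([bt],cyl([(.0275,.022),(.0275,.027)]),[.554,.387]))
g=[t("green",(360,150,390,185))]
print("stray",fit(g,box(.1,.032,0)+[0,0,.002],[.5557,-.404,np.radians(-20.5)],True))
for nm,c,b,r,x in (("btray","yellow",(320,208,350,236),.03,[.383,-.2616]),("dtray","blue",(190,125,230,160),.05,[.665,.156]),("wtray","red",(270,190,296,215),.025,[.4537,-.09])):
    print(nm,fit([t(c,b)],cyl([(r,.002)]),x))
for p,h in (((.554,.387),.06),((.457,.1045),.044),((.658,-.157),.054)):
    print(proj(T,[*p,h]).round(1),proj(S,[*p,h]).round(1))
for nm,f,b in(("T",T,(120,150,250,260)),("S",S,(220,120,380,240))):
    c=f["frame"][b[1]:b[3],b[0]:b[2],::-1]; cv2.imwrite(f"pics/c{nm}.png",cv2.resize(c,None,fx=5,fy=5,interpolation=cv2.INTER_CUBIC))
E
```

```text
stone t (array([0.372 , 0.2573, 0.2382]), np.float64(0.231))
stone s (array([0.3692, 0.2644, 0.1405]), np.float64(0.202))
stone both (array([0.3708, 0.2578, 0.1088]), np.float64(0.453))
wheel (array([ 0.661, -0.155]), np.float64(1.064))
wheel (array([ 0.6581, -0.1516]), np.float64(1.494))
wheel (array([ 0.6609, -0.1548]), np.float64(2.579))
disc (array([0.457 , 0.1045]), np.float64(0.353))
brush (array([0.5557, 0.3883]), np.float64(0.21))
stray (array([ 0.5569, -0.4039, -0.3636]), np.float64(0.186))
btray (array([ 0.3828, -0.2617]), np.float64(0.056))
dtray (array([0.6654, 0.1558]), np.float64(0.041))
wtray (array([ 0.4543, -0.0877]), np.float64(0.403))
[[137.1 173.1]] [[290.5 125.4]]
[[223.2 200.5]] [[271.6 168.1]]
[[300.4 138.9]] [[358.6 207.4]]
```

View pics/cT.png

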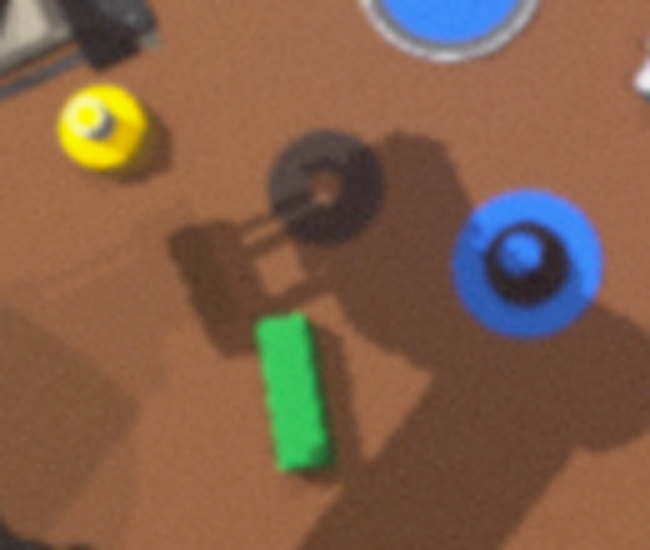

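View pics/cS.png

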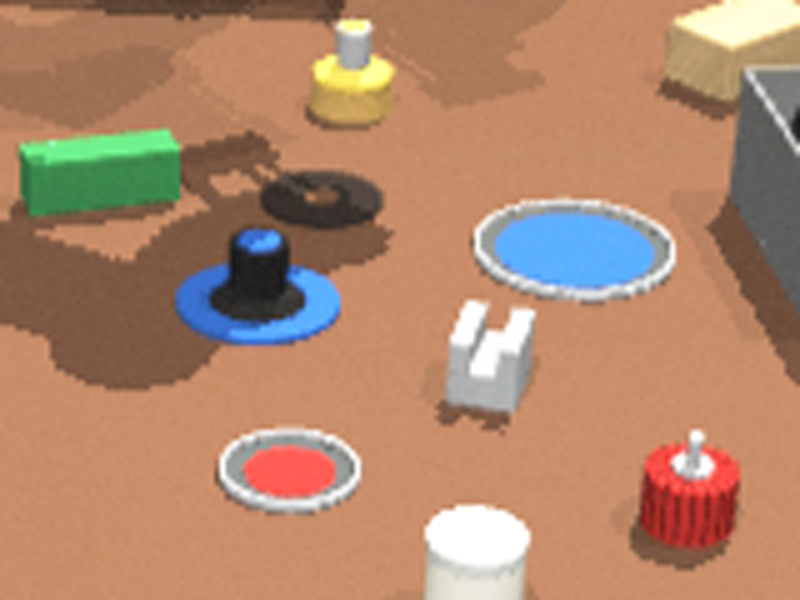

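```bash
python3 - <<'E'
from plan import *
plan([(.554,.385,.1,-2.712,35),(.554,.385,.061,None,20)])
E
```

```text
-0.4 -0.1 33.6 0 0 0; -0.4 0 33.6 0 0 0; -0.4 -0.1 33.5 0 0 0; 0 0 19.5 0 0 0; 0 0 19.5 0 0 0
5 rows; end [0.55399327 0.38499681 0.06103527] [-3.14149660e+00  1.83172419e-05 -2.71223928e+00]
```

Emit:
{"name": "step_arm", "arguments": {
  "commands": "0 0 33 0 0 0; 0 0 33 0 0 0; 0 0 33 0 0 0; 0 0 20 0 0 0; 0 0 19 0 0 0; 0 0 0 0 0 0"
}}

```text
t: 5.35
eef_pos: [0.5524, 0.3841, 0.0614]
ee_rot: [-3.141, -0.002, -2.713]
force: [0.6, -0.1, 0.5]
width: 0.0877
```

Emit:
{"name": "step_arm", "arguments": {
  "commands": "0 0 0 0 0 0; 0 0 0 0 0 0; 0 0 0 0 0 0; 0 0 0 0 0 0; 0 0 0 0 0 0; 0 0 0 0 0 0",
  "jaw": 10,
  "grip_force": 25
}}

```text
t: 6.1
eef_pos: [0.5526, 0.3854, 0.0626]
ee_rot: [-3.142, -0.0, -2.712]
force: [0.2, 0.3, 0.1]
width: 0.0329
```

Emit:
{"name": "step_arm", "arguments": {
  "commands": "0 0 0 0 0 0; 0 0 0 0 0 0; 0 0 0 0 0 0; 0 0 0 0 0 0"
}}

```text
t: 6.6
eef_pos: [0.5527, 0.3854, 0.0625]
ee_rot: [3.142, 0.0, -2.712]
force: [-1.0, 0.8, 0.3]
width: 0.0233
```

```bash
python3 - <<'E'
from plan import *
print(get_state()["eef_pos"])
plan([(.554,.385,.2,None,35),(.62,.05,.2,None,50),(.50,-.2,.18,None,50),(.3828,-.2617,.11,None,40)])
E
```

```text
[0.55265826 0.38544885 0.06252314]
-0.3 -0.2 -34.4 0 0 0; -0.2 -0.3 -34.3 0 0 0; -0.3 -0.2 -34.4 0 0 0; -0.2 -0.3 -34.4 0 0 0; 11.4 -47.4 0 0 0 0; 11.3 -47.5 0 0 0 0; 11.4 -47.4 0 0 0 0; 11.4 -47.4 0 0 0 0
11.3 -47.4 0 0 0 0; 11.4 -47.5 0 0 0 0; 11.4 -47.4 0 0 0 0; 35.5 -29.5 3.3 0 0 0; 35.6 -29.6 3.4 0 0 0; 35.5 -29.5 3.3 0 0 0; 35.6 -29.6 3.3 0 0 0; 35.5 -29.5 3.3 0 0 0
35.5 -29.5 3.4 0 0 0; 33.1 -1.8 17.5 0 0 0; 33 -1.8 17.5 0 0 0; 33.1 -1.9 17.5 0 0 0; 33.1 -1.8 17.5 0 0 0
21 rows; end [ 0.38279758 -0.26171453  0.10995968] [ 3.14150764e+00  4.58859360e-05 -2.71174508e+00]
```

Emit:
{"name": "step_arm", "arguments": {
  "commands": "0 0 -10 0 0 0; 0 0 -25 0 0 0; 0 0 -35 0 0 0; 0 0 -35 0 0 0; 0 0 -32 0 0 0; 6 -24 0 0 0 0; 11 -47 0 0 0 0; 11 -47 0 0 0 0"
}}

```text
t: 7.6
eef_pos: [0.5757, 0.2641, 0.1987]
ee_rot: [-3.141, -0.002, -2.711]
force: [0.3, -0.3, -1.2]
width: 0.0234
```

Emit:
{"name": "step_arm", "arguments": {
  "commands": "11 -47 0 0 0 0; 11 -47 0 0 0 0; 11 -47 0 0 0 0; 11 -47 0 0 0 0; 12 -47 0 0 0 0; 36 -30 3 0 0 0; 36 -30 3 0 0 0; 36 -30 3 0 0 0"
}}

```text
t: 8.6
eef_pos: [0.5606, -0.0994, 0.1897]
ee_rot: [3.141, -0.002, -2.713]
force: [0.8, 0.1, -1.1]
width: 0.0235
```

Emit:
{"name": "step_arm", "arguments": {
  "commands": "36 -30 3 0 0 0; 36 -30 3 0 0 0; 30 -25 3 0 0 0; 30 -2 16 0 0 0; 30 -2 16 0 0 0; 28 -2 16 0 0 0; 20 0 10 0 0 0; 0 0 0 0 0 0"
}}

```text
t: 9.6
eef_pos: [0.4076, -0.268, 0.1228]
ee_rot: [3.14, -0.002, -2.713]
force: [0.5, -0.6, -0.5]
width: 0.0231
```

```bash
python3 - <<'E'
from plan import *
s=get_state();print(s["eef_pos"],s["width"],s["q"])
plan([(.3828,-.2617,.095,None,25),(.3828,-.2617,.067,None,20)])
E
```

```text
[ 0.40758156 -0.26795815  0.12279828] 0.023124480573859504 [-1.77635533e-01  1.81869145e-01 -5.63979044e-01 -3.04682029e-04
 -8.27139923e-01 -9.64854655e-01]
10 8 13.9 0.001 -0.001 0; 9.9 8 13.9 0.001 -0.001 0; 0 0 14 0 0 0; 0 0 14 0 0 0
4 rows; end [ 0.3828096  -0.26166405  0.06703666] [-3.14102492e+00  3.25866191e-04 -2.71349269e+00]
```

Emit:
{"name": "step_arm", "arguments": {
  "commands": "10 7 14 0 0 0; 9 7 14 0 0 0; 0 0 12 0 0 0; 0 0 8 0 0 0; 0 0 5 0 0 0; 0 0 0 0 0 0; 0 0 0 0 0 0"
}}

```text
t: 10.48
eef_pos: [0.387, -0.2629, 0.0708]
ee_rot: [-3.141, 0.0, -2.712]
force: [-0.1, -0.6, -2.7]
width: 0.0234
```

Emit:
{"name": "step_arm", "arguments": {
  "commands": "2 2 3 0 0 0; 1 1 2 0 0 0; 0 0 1 0 0 0; 0 0 0 0 0 0; 0 0 0 0 0 0"
}}

```text
t: 11.1
eef_pos: [0.3828, -0.2613, 0.0646]
ee_rot: [-3.141, 0.0, -2.712]
force: [0.3, 0.1, -2.2]
width: 0.0233
```

```bash
python3 - <<'E'
from plan import *
s=get_state();print(s["eef_pos"],s["force"])
f=grab_frame("side"); b=(220,180,340,300)
cv2.imwrite("pics/s2.png",cv2.resize(f["frame"][b[1]:b[3],b[0]:b[2],::-1],None,fx=4,fy=4,interpolation=cv2.INTER_CUBIC))
E
```

```text
[ 0.38280149 -0.26131996  0.0646197 ] [ 0.30229976  0.13704715 -2.23008607]
```

View pics/s2.png

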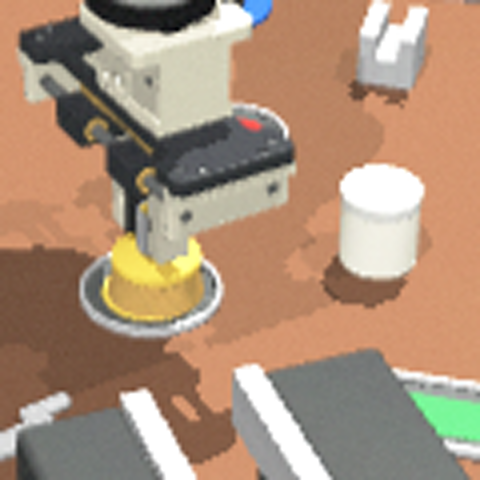

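The brush sits inside its tray, with crop centre at about (150,280). I'll lower it a touch and release.

Emit:
{"name": "step_arm", "arguments": {
  "commands": "0 0 0.6 0 0 0; 0 0 0 0 0 0; 0 0 0 0 0 0"
}}

```text
t: 11.52
eef_pos: [0.3828, -0.2613, 0.0644]
ee_rot: [-3.141, 0.0, -2.712]
force: [-1.3, 2.3, 6.3]
width: 0.0236
```

Contact. Releasing.

Emit:
{"name": "step_arm", "arguments": {
  "commands": "0 0 0 0 0 0; 0 0 0 0 0 0; 0 0 0 0 0 0; 0 0 0 0 0 0; 0 0 -15 0 0 0; 0 0 -40 0 0 0; 0 0 -50 0 0 0; 0 0 -35 0 0 0",
  "jaw": 80
}}

```text
t: 12.52
eef_pos: [0.383, -0.2614, 0.2062]
ee_rot: [-3.14, 0.001, -2.712]
force: [0.3, 0.0, -0.4]
width: 0.08
```

```bash
python3 - <<'E'
from plan import *
print(get_state()["eef_pos"])
plan([(.53,-.05,.2,None,50),(.457,.1045,.13,None,45),(.457,.1045,.041,None,22)])
E
```

```text
[ 0.38300215 -0.26144811  0.2061911 ]
-37 21.8 1.1 0 0 0; -36.9 21.8 1 0 0 0; -37 21.9 1.1 0 0 0; -36.9 21.8 1 0 0 0; -37 21.8 1.1 0 0 0; -37 21.8 1 0 0 0; 0.4 34.2 14 0 0 0; 0.4 34.2 13.9 0 0 0
0.5 34.2 14 0 0 0; 0.4 34.2 13.9 0 0 0; 0.4 34.2 14 0 0 0; 0 0 17.8 0 0 0; 0.1 0 17.8 0 0 0; 0 0.1 17.8 0 0 0; 0 0 17.8 0 0 0; 0 0 17.8 0 0 0
16 rows; end [0.45703167 0.10450168 0.04100468] [-3.14026398e+00  1.43224884e-03 -2.71161672e+00]
```

Emit:
{"name": "step_arm", "arguments": {
  "commands": "-37 22 1 0 0 0; -37 22 1 0 0 0; -37 22 1 0 0 0; -37 22 1 0 0 0; -37 22 1 0 0 0; -37 22 1 0 0 0; 0 34 14 0 0 0; 0 34 14 0 0 0"
}}

```text
t: 13.52
eef_pos: [0.5009, 0.0141, 0.1692]
ee_rot: [3.141, -0.001, -2.712]
force: [0.2, -0.2, 1.0]
width: 0.0799
```

Emit:
{"name": "step_arm", "arguments": {
  "commands": "1 34 14 0 0 0; 1 34 14 0 0 0; 1 34 14 0 0 0; 0 0 18 0 0 0; 0 0 18 0 0 0; 0 0 0 0 0 0; 0 0 0 0 0 0"
}}

```text
t: 14.4
eef_pos: [0.4563, 0.1046, 0.0925]
ee_rot: [-3.141, 0.0, -2.712]
force: [0.1, -0.5, 0.5]
width: 0.0796
```

```bash
python3 - <<'E'
from plan import *
print(get_state()["eef_pos"])
plan([(.457,.1045,.041,None,22)])
f=grab_frame("top"); b=(170,140,360,250)
cv2.imwrite("pics/t3.png",cv2.resize(f["frame"][b[1]:b[3],b[0]:b[2],::-1],None,fx=4,fy=4,interpolation=cv2.INTER_CUBIC))
f=grab_frame("side"); b=(220,110,340,280)
cv2.imwrite("pics/s3.png",cv2.resize(f["frame"][b[1]:b[3],b[0]:b[2],::-1],None,fx=3,fy=3,interpolation=cv2.INTER_CUBIC))
E
```

```text
[0.45625123 0.10457864 0.09246223]
-0.2 -0.1 17.2 0 0 0; -0.2 -0.2 17.1 0 0 0; -0.2 -0.1 17.2 0 0 0
3 rows; end [0.45698375 0.10446803 0.04096251] [-3.14147979e+00  3.84300707e-04 -2.71174005e+00]
```

View pics/t3.png

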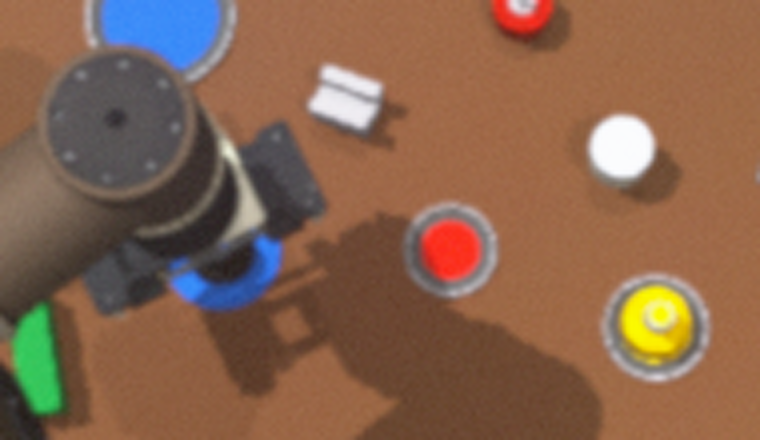

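View pics/s3.png

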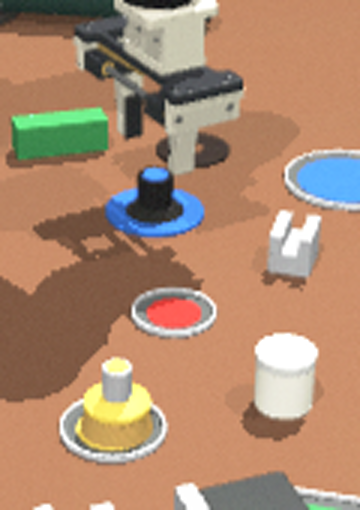

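The brush stands upright in its tray, side crop (115,415). The gripper is centred over the disc hub at crop (153,180). Going down.

Emit:
{"name": "step_arm", "arguments": {
  "commands": "0 0 20 0 0 0; 0 0 18 0 0 0; 0 0 10 0 0 0; 0 0 3 0 0 0; 0 0 0 0 0 0"
}}

```text
t: 15.12
eef_pos: [0.4562, 0.1046, 0.0413]
ee_rot: [-3.142, 0.0, -2.712]
force: [-0.3, -0.6, 0.2]
width: 0.0796
```

Emit:
{"name": "step_arm", "arguments": {
  "commands": "0 0 0 0 0 0; 0 0 0 0 0 0; 0 0 0 0 0 0; 0 0 0 0 0 0; 0 0 0 0 0 0; 0 0 0 0 0 0; 0 0 0 0 0 0",
  "jaw": 20
}}

```text
t: 16.0
eef_pos: [0.4559, 0.1045, 0.041]
ee_rot: [-3.142, -0.0, -2.712]
force: [-0.3, 0.2, 1.3]
width: 0.0355
```

```bash
python3 - <<'E'
from plan import *
s=get_state();print(s["eef_pos"],s["width"])
plan([(.457,.1045,.125,None,30),(.6654,.1558,.125,None,45),(.6654,.1558,.05,None,20)])
E
```

```text
[0.4558926  0.10447254 0.04097774] 0.03550186483626296
-0.3 -0.1 -28 0 0 0; -0.4 -0.2 -28 0 0 0; -0.3 -0.1 -28 0 0 0; -42.2 -8 0 0 0 0; -42.1 -8.1 0 0 0 0; -42.2 -8 0 0 0 0; -42.2 -8.1 0 0 0 0; -42.1 -8 0 0 0 0
0 0 18.7 0 0 0; 0 0 18.8 0 0 0; 0 0 18.7 0 0 0; 0 0 18.8 0 0 0
12 rows; end [0.6653463  0.15582489 0.0499603 ] [-3.14155893e+00 -8.88233004e-05 -2.71177165e+00]
```

Emit:
{"name": "step_arm", "arguments": {
  "commands": "0 0 -10 0 0 0; 0 0 -25 0 0 0; 0 0 -30 0 0 0; 0 0 -19 0 0 0; -20 -4 0 0 0 0; -40 -8 0 0 0 0; -42 -8 0 0 0 0; -42 -8 0 0 0 0"
}}

```text
t: 17.0
eef_pos: [0.5995, 0.1392, 0.1254]
ee_rot: [3.141, -0.0, -2.712]
force: [0.4, 0.1, -1.5]
width: 0.0356
```

Emit:
{"name": "step_arm", "arguments": {
  "commands": "-40 -8 0 0 0 0; -25 -4 0 0 0 0; 0 0 15 0 0 0; 0 0 20 0 0 0; 0 0 20 0 0 0; 0 0 10 0 0 0; 0 0 0 0 0 0; 0 0 0 0 0 0"
}}

```text
t: 18.0
eef_pos: [0.6629, 0.1554, 0.0608]
ee_rot: [-3.142, 0.001, -2.712]
force: [-0.3, 1.1, -1.6]
width: 0.0361
```

```bash
python3 - <<'E'
from plan import *
s=get_state();print(s["eef_pos"],s["width"],s["force"])
plan([(.6648,.1558,.043,None,20)])
f=grab_frame("side"); b=(260,90,420,210)
cv2.imwrite("pics/s4.png",cv2.resize(f["frame"][b[1]:b[3],b[0]:b[2],::-1],None,fx=4,fy=4,interpolation=cv2.INTER_CUBIC))
E
```

```text
[0.662897   0.1554178  0.06083442] 0.036100400914663766 [-0.27847267  1.07598123 -1.56914505]
-1.9 -0.4 17.8 0 0.001 0
1 rows; end [0.66480885 0.15585322 0.04303652] [-3.14152674e+00  8.57439076e-05 -2.71161484e+00]
```

View pics/s4.png

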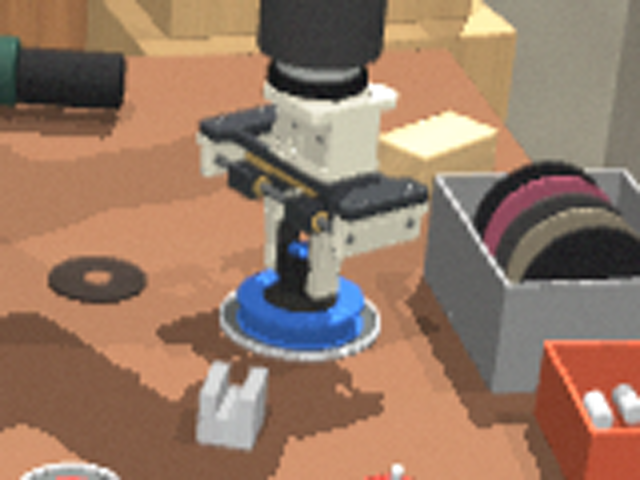

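The disc is level over its tray at crop (300,315). Lowering.

Emit:
{"name": "step_arm", "arguments": {
  "commands": "-1 0 7 0 0 0; -1 0 5 0 0 0; 0 0 3 0 0 0; 0 0 2 0 0 0; 0 0 0 0 0 0; 0 0 0 0 0 0"
}}

```text
t: 18.8
eef_pos: [0.6644, 0.1561, 0.0431]
ee_rot: [-3.142, 0.0, -2.712]
force: [-1.3, -0.4, -0.5]
width: 0.0353
```

Emit:
{"name": "step_arm", "arguments": {
  "commands": "0 0 0.5 0 0 0; 0 0 0 0 0 0; 0 0 0 0 0 0"
}}

```text
t: 19.18
eef_pos: [0.6644, 0.1561, 0.0431]
ee_rot: [-3.142, 0.0, -2.712]
force: [-2.9, 0.4, 6.8]
width: 0.0351
```

Emit:
{"name": "step_arm", "arguments": {
  "commands": "0 0 0 0 0 0; 0 0 0 0 0 0; 0 0 0 0 0 0; 0 0 0 0 0 0; 0 0 -15 0 0 0; 0 0 -35 0 0 0; 0 0 -40 0 0 0; 0 0 0 0 0 0",
  "jaw": 80
}}

```text
t: 20.18
eef_pos: [0.6668, 0.157, 0.1379]
ee_rot: [-3.141, 0.008, -2.711]
force: [0.6, -0.2, -1.5]
width: 0.0798
```

```bash
python3 - <<'E'
from plan import *
print(get_state()["eef_pos"])
plan([(.659,-.1565,.133,None,45),(.659,-.1565,.085,None,22)])
E
```

```text
[0.66676905 0.15699875 0.13792422]
19.7 -40.2 0.6 0 0.001 0; 19.7 -40.3 0.5 0 0.001 0; 19.7 -40.2 0.6 0 0.001 0; 19.7 -40.2 0.7 0 0.001 0; 19.7 -40.3 0.6 0 0.001 0; 19.7 -40.2 0.7 0 0.001 0; 19.7 -40.2 0.6 0 0.001 0; 0 0 16 0 0 0
0 0 16 0 0 0; 0.1 0 16 0 0 0
10 rows; end [ 0.65896375 -0.15648542  0.08503207] [-3.14121504e+00  1.06513166e-03 -2.71106571e+00]
```

Emit:
{"name": "step_arm", "arguments": {
  "commands": "20 -40 0 0 0 0; 20 -40 0 0 0 0; 20 -40 0 0 0 0; 20 -40 0 0 0 0; 20 -40 0 0 0 0; 20 -40 0 0 0 0; 18 -41 0 0 0 0; 0 0 16 0 0 0"
}}

```text
t: 21.18
eef_pos: [0.6565, -0.16, 0.1177]
ee_rot: [-3.14, 0.002, -2.715]
force: [0.4, 0.7, 0.3]
width: 0.0803
```

Emit:
{"name": "step_arm", "arguments": {
  "commands": "0 0 16 0 0 0; 0 0 8 0 0 0; 0 0 0 0 0 0; 0 0 0 0 0 0"
}}

```text
t: 21.68
eef_pos: [0.6565, -0.1562, 0.0929]
ee_rot: [-3.141, 0.0, -2.711]
force: [0.9, -0.1, -0.6]
width: 0.0802
```

```bash
python3 - <<'E'
from plan import *
print(get_state()["eef_pos"])
plan([(.659,-.1565,.037,None,20)])
f=grab_frame("side"); b=(260,110,420,250)
cv2.imwrite("pics/s5.png",cv2.resize(f["frame"][b[1]:b[3],b[0]:b[2],::-1],None,fx=4,fy=4,interpolation=cv2.INTER_CUBIC))
E
```

```text
[ 0.65648283 -0.15620922  0.09285706]
-0.7 -0.4 18.6 0 0 0; -0.7 -0.5 18.6 0 0 0; -0.7 -0.4 18.7 0 0 0
3 rows; end [ 0.65896351 -0.1565197   0.0369584 ] [-3.14126354e+00  4.31813267e-04 -2.71062289e+00]
```

View pics/s5.png

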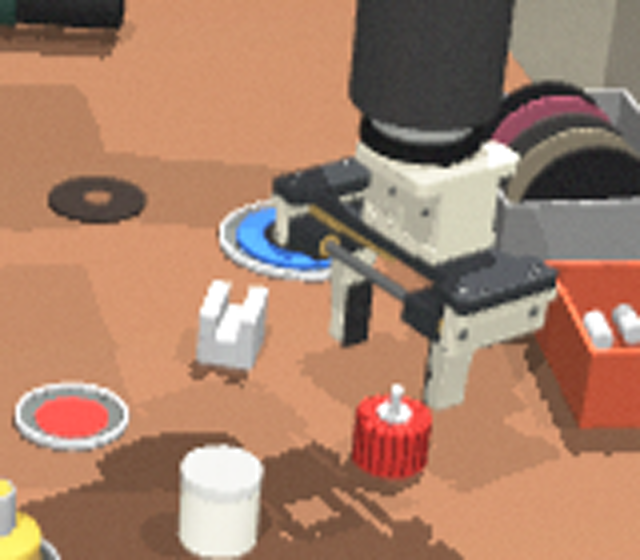

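Emit:
{"name": "step_arm", "arguments": {
  "commands": "-1 0 18 0 0 0; -1 0 18 0 0 0; 0 0 14 0 0 0; 0 0 6 0 0 0; 0 0 0 0 0 0; 0 0 0 0 0 0"
}}

```text
t: 22.48
eef_pos: [0.6582, -0.1561, 0.037]
ee_rot: [-3.141, 0.001, -2.712]
force: [-0.2, 0.4, -0.2]
width: 0.08
```

Emit:
{"name": "step_arm", "arguments": {
  "commands": "0 0 0 0 0 0; 0 0 0 0 0 0; 0 0 0 0 0 0; 0 0 0 0 0 0; 0 0 0 0 0 0; 0 0 0 0 0 0",
  "jaw": 35,
  "grip_force": 20
}}

```text
t: 23.22
eef_pos: [0.6579, -0.156, 0.0366]
ee_rot: [-3.141, 0.0, -2.712]
force: [-0.2, 0.2, 2.2]
width: 0.0496
```

```bash
python3 - <<'E'
from plan import *
s=get_state();print(s["eef_pos"],s["width"])
plan([(.658,-.157,.13,None,30),(.4537,-.0902,.13,None,45),(.4537,-.0902,.06,None,20)])
E
```

```text
[ 0.6579335  -0.15602678  0.03664383] 0.04958286080302939
0.1 -0.2 -23.3 0 0 0; 0.1 -0.3 -23.4 0 0 0; 0 -0.2 -23.3 0 0 0; 0.1 -0.2 -23.4 0 0 0; 31.6 29.2 0 0 0 0; 31.6 29.1 0 0 0 0; 31.5 29.2 0 0 0 0; 31.6 29.2 0 0 0 0
31.6 29.1 0 0 0 0; 0 0 17.5 0 0 0; 0 0 17.5 0 0 0; 0 0 17.5 0 0 0; 0 0.1 17.5 0 0 0
13 rows; end [ 0.45369199 -0.09015114  0.06000202] [-3.14147144e+00  1.53143722e-04 -2.71170761e+00]
```

Emit:
{"name": "step_arm", "arguments": {
  "commands": "0 0 -10 0 0 0; 0 0 -25 0 0 0; 0 0 -30 0 0 0; 0 0 -28 0 0 0; 16 14 0 0 0 0; 30 28 0 0 0 0; 32 29 0 0 0 0; 32 29 0 0 0 0"
}}

```text
t: 24.22
eef_pos: [0.5148, -0.1107, 0.1298]
ee_rot: [-3.142, 0.0, -2.712]
force: [-0.1, -0.2, -1.1]
width: 0.0493
```

Emit:
{"name": "step_arm", "arguments": {
  "commands": "30 28 0 0 0 0; 18 17 0 0 0 0; 0 0 15 0 0 0; 0 0 20 0 0 0; 0 0 20 0 0 0; 0 0 10 0 0 0; 0 0 0 0 0 0; 0 0 0 0 0 0"
}}

```text
t: 25.22
eef_pos: [0.4543, -0.09, 0.0651]
ee_rot: [-3.141, 0.001, -2.712]
force: [-0.6, 0.2, -0.8]
width: 0.0493
```

```bash
python3 - <<'E'
from plan import *
s=get_state();print(s["eef_pos"],s["width"],s["force"])
plan([(.4537,-.0902,.039,None,30)])
f=grab_frame("side"); b=(220,120,360,260)
cv2.imwrite("pics/s6.png",cv2.resize(f["frame"][b[1]:b[3],b[0]:b[2],::-1],None,fx=4,fy=4,interpolation=cv2.INTER_CUBIC))
E
```

```text
[ 0.45429324 -0.09003952  0.06510227] 0.04929981462266025 [-0.55625159  0.20993752 -0.82995774]
0.6 0.1 26.1 0 0.001 0
1 rows; end [ 0.45372928 -0.09019791  0.03900176] [-3.14125304e+00 -1.81886295e-04 -2.71157211e+00]
```

View pics/s6.png

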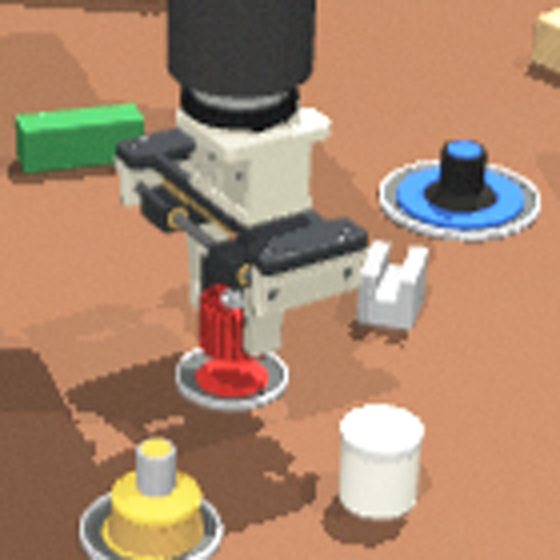

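The disc lies flat in its blue tray, crop (460,200). The wheel hangs upright over the red circle, crop (230,375).

Emit:
{"name": "step_arm", "arguments": {
  "commands": "0 0 10 0 0 0; 0 0 8 0 0 0; 0 0 5 0 0 0; 0 0 3 0 0 0; 0 0 0 0 0 0; 0 0 0 0 0 0"
}}

```text
t: 26.02
eef_pos: [0.4539, -0.09, 0.0384]
ee_rot: [-3.142, 0.0, -2.712]
force: [0.1, 0.2, -1.3]
width: 0.0495
```

Emit:
{"name": "step_arm", "arguments": {
  "commands": "0 0 0.5 0 0 0; 0 0 0 0 0 0; 0 0 0 0 0 0"
}}

```text
t: 26.4
eef_pos: [0.4539, -0.0901, 0.0383]
ee_rot: [-3.141, 0.0, -2.712]
force: [-2.0, 1.0, 5.6]
width: 0.0496
```

Emit:
{"name": "step_arm", "arguments": {
  "commands": "0 0 0 0 0 0; 0 0 0 0 0 0; 0 0 0 0 0 0; 0 0 0 0 0 0; 0 0 -15 0 0 0; 0 0 -35 0 0 0; 0 0 -50 0 0 0; 0 0 -20 0 0 0",
  "jaw": 80
}}

```text
t: 27.4
eef_pos: [0.455, -0.0899, 0.1607]
ee_rot: [-3.14, 0.004, -2.711]
force: [-0.3, -0.6, -0.5]
width: 0.0801
```

```bash
python3 - <<'E'
from fit import *
import fit
T=grab_frame("top");S=grab_frame("side")
def gm(f,b):
    im=f["frame"].astype(int); m=(im[...,1]>im[...,0]*1.3)&(im[...,1]>im[...,2]*1.3)&(im[...,1]>35)
    o=np.zeros(m.shape,bool);x0,y0,x1,y1=b;o[y0:y1,x0:x1]=m[y0:y1,x0:x1];return o
t=(T,gm(T,(160,205,200,255)));s=(S,gm(S,(215,140,265,170)))
print(t[1].sum(),s[1].sum())
for a in([t],[s],[t,s]):
  for y in(5,10,15): print("stone",fit.fit(a,box(.1,.032,.038),[.37,.257,np.radians(y)],True))
print(get_state()["eef_pos"])
c=T["frame"][200:260,150:210,::-1].copy();c=cv2.resize(c,None,fx=9,fy=9,interpolation=cv2.INTER_CUBIC)
def draw(c,f,v,o,k):
    a=v[2];Rm=np.array([[np.cos(a),np.sin(a),0],[-np.sin(a),np.cos(a),0],[0,0,1]])
    P=box(.1,.032,.038)@Rm+[v[0],v[1],0]; q=(proj(f,P)-o+.5)*k
    for i in range(8):
        for j in range(i):
            if bin(i^j).count("1")==1: cv2.line(c,tuple(map(int,q[i])),tuple(map(int,q[j])),(255,255,255),1)
v=fit.fit([t,s],box(.1,.032,.038),[.37,.257,np.radians(9)],True)[0]
draw(c,T,v,np.array([150,200]),9)
d=cv2.resize(S["frame"][130:180,210:270,::-1].copy(),None,fx=9,fy=9,interpolation=cv2.INTER_CUBIC);draw(d,S,v,np.array([210,130]),9)
cv2.imwrite("pics/f7.png",np.vstack([c[:,:],d])[:990]) if 0 else (cv2.imwrite("pics/f7t.png",c),cv2.imwrite("pics/f7s.png",d))
E
```

```text
250 451
stone (array([0.3717, 0.2572, 0.2183]), np.float64(0.699))
stone (array([0.3692, 0.2559, 0.2182]), np.float64(0.7))
stone (array([0.3722, 0.2573, 0.2224]), np.float64(0.7))
stone (array([ 0.3689,  0.2609, -0.0109]), np.float64(0.17))
stone (array([0.3693, 0.2648, 0.1602]), np.float64(0.18))
stone (array([0.3706, 0.262 , 0.2406]), np.float64(0.189))
stone (array([0.3698, 0.2564, 0.1326]), np.float64(0.898))
stone (array([0.3702, 0.2575, 0.2456]), np.float64(0.897))
stone (array([0.3721, 0.2591, 0.2113]), np.float64(0.893))
[ 0.45521247 -0.08990849  0.160439  ]
```

View pics/f7t.png

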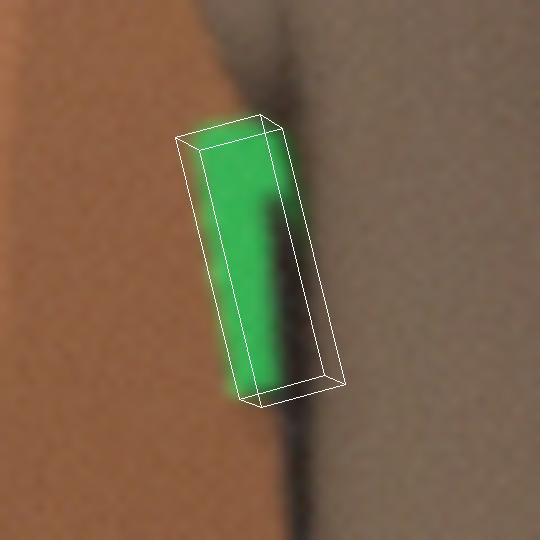

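View pics/f7s.png

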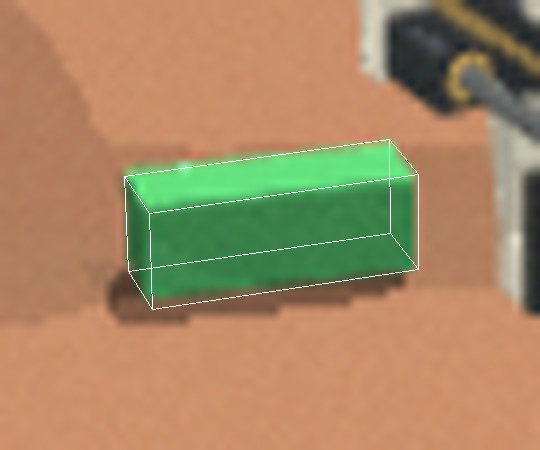

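```bash
python3 - <<'E'
from plan import *
plan([(.50,.10,.16,-2.85,45),(.37,.257,.13,-2.990,45),(.37,.257,.095,None,20)])
E
```

```text
-24 30.8 0.2 0 0.001 0.028; -23.1 31.4 0.1 0 0.001 0.028; -22.2 32.1 0.1 0 0.001 0.028; -21.3 32.7 0.1 0 0.001 0.028; -20.4 33.3 0.1 0 0.001 0.028; 15.9 37.5 6 0 0 0.028; 17 37.1 5.9 0 0 0.028; 18 36.6 6 0 0 0.028
19 36 5.9 0 0 0.028; 20.1 35.5 6 0 0 0.028; 0 0 17.5 -0.001 0 -0.001; 0 0.1 17.5 -0.001 0 -0.001
12 rows; end [0.36996011 0.25703293 0.09497434] [ 3.14065438e+00  1.31326929e-04 -2.98947717e+00]
```

Emit:
{"name": "step_arm", "arguments": {
  "commands": "-24 31 0 0 0 0.028; -23 31 0 0 0 0.028; -22 32 0 0 0 0.028; -21 33 0 0 0 0.028; -20 33 0 0 0 0.028; 16 37 6 0 0 0.028; 17 37 6 0 0 0.028; 18 37 6 0 0 0.028"
}}

```text
t: 28.5
eef_pos: [0.4185, 0.1937, 0.1386]
ee_rot: [-3.141, -0.002, -2.937]
force: [0.5, 0.8, -0.1]
width: 0.0798
```

Emit:
{"name": "step_arm", "arguments": {
  "commands": "19 36 6 0 0 0.028; 20 35 6 0 0 0.028; 0 0 10 0 0 0; 0 0 15 0 0 0; 0 0 5 0 0 0; 0 0 0 0 0 0; 0 0 0 0 0 0"
}}

```text
t: 29.38
eef_pos: [0.3683, 0.2554, 0.0982]
ee_rot: [3.141, 0.0, -2.992]
force: [0.2, 0.3, -0.6]
width: 0.0803
```

```bash
python3 - <<'E'
from plan import *
s=get_state();print(s["eef_pos"],s["ee_rot"],s["q"])
plan([(.37,.257,.037,-2.990,25)])
for n,b in(("side",(200,60,340,240)),("top",(140,150,340,270))):
    f=grab_frame(n)
    cv2.imwrite(f"pics/{n}8.png",cv2.resize(f["frame"][b[1]:b[3],b[0]:b[2],::-1],None,fx=3,fy=3,interpolation=cv2.INTER_CUBIC))
E
```

```text
[0.36831851 0.25540981 0.09818056] [ 3.14145055e+00  2.29377782e-04 -2.99229236e+00] [ 1.04858915e+00  1.53699187e-01 -6.76297648e-01  1.35116737e-04
 -7.40545532e-01 -2.47018488e+00]
-0.6 0.4 20.4 0 0 -0.001; -0.7 0.5 20.4 0 0 -0.001; -0.6 0.4 20.4 0 0 -0.001
3 rows; end [0.37001502 0.25699033 0.03698118] [ 3.14145124e+00  2.29803071e-04 -2.98929236e+00]
```

View pics/side8.png

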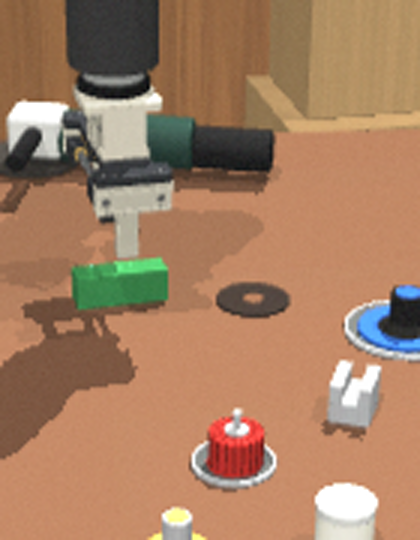

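View pics/top8.png

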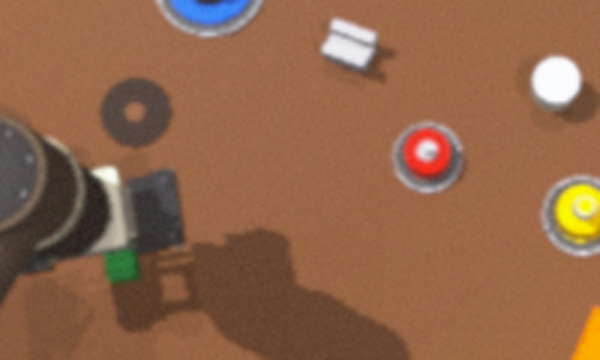

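The wheel stands in its tray at side crop (235,455). The near finger lines up with the stone's middle at crop (120,285). Descending.

Emit:
{"name": "step_arm", "arguments": {
  "commands": "-1 1 20 0 0 0; 0 0 20 0 0 0; 0 0 14 0 0 0; 0 0 7 0 0 0; 0 0 0 0 0 0; 0 0 0 0 0 0"
}}

```text
t: 30.22
eef_pos: [0.3691, 0.257, 0.0375]
ee_rot: [3.141, 0.001, -2.992]
force: [0.1, 0.4, 0.3]
width: 0.0798
```

Emit:
{"name": "step_arm", "arguments": {
  "commands": "0 0 0 0 0 0; 0 0 0 0 0 0; 0 0 0 0 0 0; 0 0 0 0 0 0; 0 0 0 0 0 0; 0 0 0 0 0 0; 0 0 0 0 0 0; 0 0 0 0 0 0",
  "jaw": 20,
  "grip_force": 30
}}

```text
t: 31.22
eef_pos: [0.3688, 0.2566, 0.0369]
ee_rot: [-3.141, -0.0, -2.992]
force: [0.3, -0.2, 0.8]
width: 0.0319
```

```bash
python3 - <<'E'
from plan import *
s=get_state();print(s["eef_pos"],s["width"],s["force"])
plan([(.37,.257,.16,None,30),(.50,.10,.17,-3.1,45),(.57,-.15,.17,-3.3,45),(.5569,-.404,.13,-3.503,45),(.5569,-.404,.075,-3.503,20)])
E
```

```text
[0.36876373 0.25657347 0.03694563] 0.0319124713169243 [ 0.3172115  -0.17738327  0.81829411]
-0.3 0 -24.6 0 0 0; -0.2 0.1 -24.6 0 0 0; -0.3 0 -24.6 0 0 0; -0.2 0.1 -24.6 0 0 0; -0.3 0 -24.7 0 0 0; -21 -34.9 -2 0 0 0.022; -21.8 -34.5 -2 0 0 0.022; -22.5 -33.9 -2 0 0 0.022
-23.3 -33.5 -2 0 0 0.022; -24 -33 -1.9 0 0 0.022; -10 -42.1 0 0 0 0.033; -11.4 -41.7 0 0 0 0.033; -12.7 -41.4 0 0 0 0.033; -14.1 -40.9 0 0 0 0.033; -15.5 -40.4 0 0 0 0.033; -16.8 -39.8 0 0 0 0.033
-4.5 -42.2 6.7 0 0 0.034; -5.9 -41.9 6.6 0 0 0.034; -7.4 -41.8 6.7 0 0 0.034; -8.8 -41.5 6.7 0 0 0.034; -10.2 -41.1 6.7 0 0 0.034; -11.5 -40.8 6.6 0 0 0.034; 0 0 18.3 0 0 0; 0 0 18.4 0 0 0
-0.1 0 18.3 0 0 0
25 rows; end [ 0.55693962 -0.40403237  0.07503462] [-3.14140320e+00 -3.75922701e-05  2.77940176e+00]
```

Emit:
{"name": "step_arm", "arguments": {
  "commands": "0 0 -10 0 0 0; 0 0 -25 0 0 0; 0 0 -35 0 0 0; 0 0 -35 0 0 0; 0 0 -18 0 0 0; -15 -25 -2 0 0 0.022; -22 -35 -2 0 0 0.022; -22 -34 -2 0 0 0.022"
}}

```text
t: 32.22
eef_pos: [0.4394, 0.1698, 0.1666]
ee_rot: [3.141, 0.0, -3.058]
force: [-0.0, 1.0, -2.5]
width: 0.0316
```

Emit:
{"name": "step_arm", "arguments": {
  "commands": "-23 -34 -2 0 0 0.022; -24 -33 -2 0 0 0.022; -10 -42 0 0 0 0.033; -11 -42 0 0 0 0.033; -13 -41 0 0 0 0.033; -14 -41 0 0 0 0.033; -16 -40 0 0 0 0.033; -17 -40 0 0 0 0.033"
}}

```text
t: 33.22
eef_pos: [0.5612, -0.1436, 0.1702]
ee_rot: [3.141, -0.0, 2.982]
force: [0.9, 0.6, -3.5]
width: 0.0315
```

Emit:
{"name": "step_arm", "arguments": {
  "commands": "-5 -42 6 0 0 0.034; -6 -42 6 0 0 0.034; -8 -42 6 0 0 0.034; -9 -42 6 0 0 0.034; -10 -41 6 0 0 0.034; -10 -38 6 0 0 0.034; 0 0 0 0 0 0; 0 0 0 0 0 0"
}}

```text
t: 34.22
eef_pos: [0.5483, -0.3937, 0.1337]
ee_rot: [3.141, -0.001, 2.779]
force: [0.3, 0.1, -3.8]
width: 0.0315
```

```bash
python3 - <<'E'
from plan import *
s=get_state();print(s["eef_pos"],s["ee_rot"],s["width"],s["force"])
plan([(.5569,-.404,.07,-3.503,25)])
for n,b in(("side",(200,160,400,360)),("top",(260,100,480,260))):
    f=grab_frame(n)
    cv2.imwrite(f"pics/{n}9.png",cv2.resize(f["frame"][b[1]:b[3],b[0]:b[2],::-1],None,fx=3,fy=3,interpolation=cv2.INTER_CUBIC))
E
```

```text
[ 0.54828031 -0.39366602  0.13373548] [ 3.14122686e+00 -1.03319769e-03  2.77888951e+00] 0.03150027458478632 [ 0.33606423  0.13933509 -3.82891457]
-3.9 -2.2 21.2 0 0 0; -4 -2.2 21.3 0 0 0; -3.9 -2.2 21.2 0 0 0
3 rows; end [ 0.55691764 -0.40397816  0.07002091] [ 3.14122686e+00 -1.03319769e-03  2.77888951e+00]
```

View pics/side9.png

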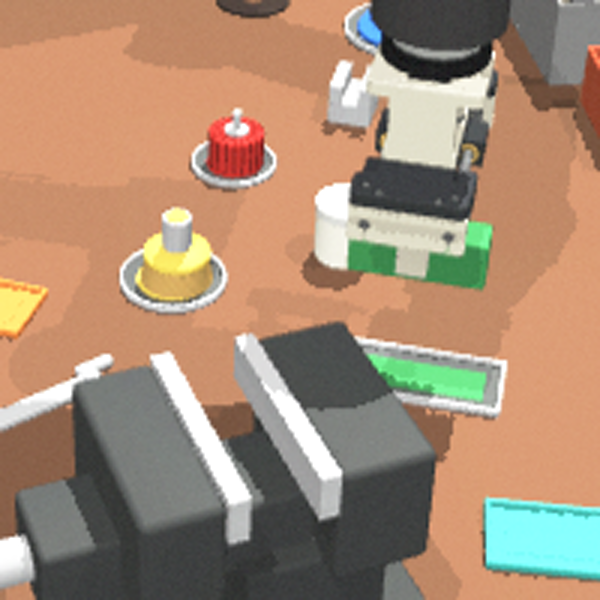

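View pics/top9.png

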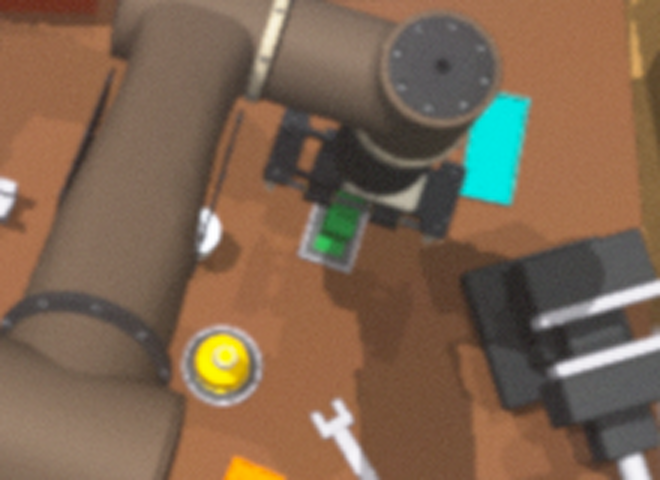

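```bash
python3 - <<'E'
from plan import *
f=grab_frame("top")
print(ray(f,[[416.7,191.7],[429,241]],.03)); print(ray(f,[[435,192],[435,207],[443,235]],.12),ray(f,[[435,192],[435,207],[443,235]],.16))
E
```

```text
[[ 0.47233539 -0.54116357  0.03      ]
 [ 0.30639345 -0.57095569  0.03      ]]
[[ 0.45397145 -0.57558234  0.12      ]
 [ 0.40603344 -0.57220672  0.12      ]
 [ 0.31706959 -0.59093847  0.12      ]] [[ 0.44697836 -0.56373517  0.16      ]
 [ 0.4002565  -0.56044518  0.16      ]
 [ 0.3135496  -0.57870172  0.16      ]]
```

Emit:
{"name": "step_arm", "arguments": {
  "commands": "-4 -2 18 0 0 0; -4 -2 22 0 0 0; -4 -2 18 0 0 0; 0 0 10 0 0 0; 0 0 5 0 0 0; 0 0 0 0 0 0; 0 0 0 0 0 0"
}}

```text
t: 35.25
eef_pos: [0.5583, -0.4039, 0.0618]
ee_rot: [-3.141, 0.001, 2.78]
force: [-0.4, -0.2, -4.0]
width: 0.0316
```

```bash
python3 - <<'E'
from plan import *
s=get_state();print(s["eef_pos"],s["ee_rot"],s["width"],s["force"])
for n,b in(("side",(280,240,400,340)),("top",(330,130,430,220))):
    f=grab_frame(n)
    cv2.imwrite(f"pics/{n}10.png",cv2.resize(f["frame"][b[1]:b[3],b[0]:b[2],::-1],None,fx=6,fy=6,interpolation=cv2.INTER_CUBIC))
E
```

```text
[ 0.55828968 -0.40394788  0.06179016] [-3.14148373e+00  1.29716998e-03  2.77951227e+00] 0.031573539436013 [-0.39847202 -0.16730255 -4.02929665]
```

View pics/side10.png

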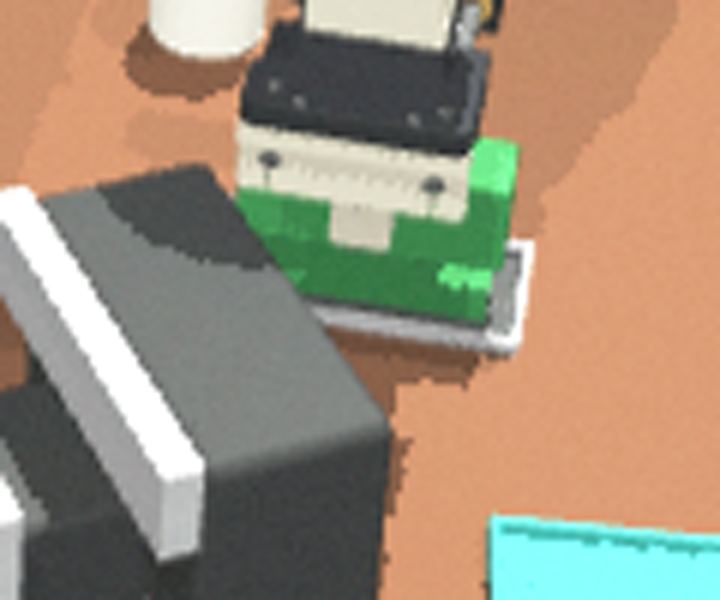

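View pics/top10.png

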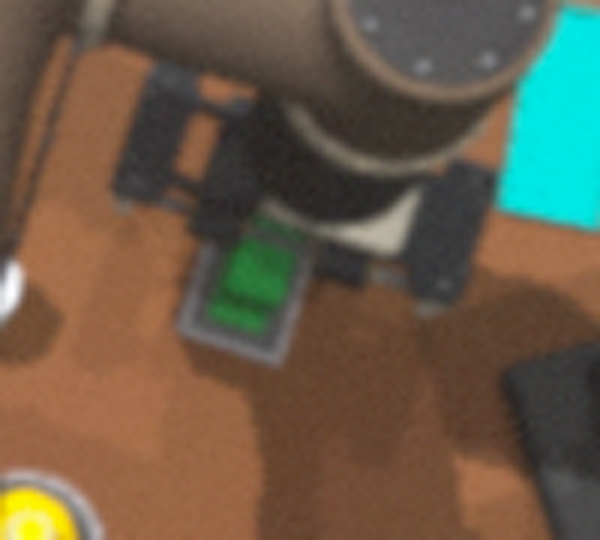

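The stone is parallel to and over the green rectangle, side crop (400,270). Lowering.

Emit:
{"name": "step_arm", "arguments": {
  "commands": "1 0 8 0 0 0; 0 0 7 0 0 0; 0 0 5 0 0 0; 0 0 2 0 0 0; 0 0 0 0 0 0; 0 0 0 0 0 0"
}}

```text
t: 36.1
eef_pos: [0.557, -0.4035, 0.0391]
ee_rot: [-3.142, 0.0, 2.779]
force: [-0.4, 1.1, -0.4]
width: 0.0315
```

Emit:
{"name": "step_arm", "arguments": {
  "commands": "0 0 0.5 0 0 0; 0 0 0 0 0 0; 0 0 0 0 0 0"
}}

```text
t: 36.48
eef_pos: [0.557, -0.4035, 0.039]
ee_rot: [-3.141, 0.0, 2.78]
force: [-2.9, 2.6, 6.1]
width: 0.0319
```

Emit:
{"name": "step_arm", "arguments": {
  "commands": "0 0 0 0 0 0; 0 0 0 0 0 0; 0 0 0 0 0 0; 0 0 0 0 0 0; 0 0 -15 0 0 0; 0 0 -35 0 0 0; 0 0 -50 0 0 0; 0 0 -50 0 0 0",
  "jaw": 75
}}

```text
t: 37.48
eef_pos: [0.5569, -0.4035, 0.1912]
ee_rot: [-3.141, 0.001, 2.78]
force: [0.6, -0.3, 0.4]
width: 0.0752
```

Emit:
{"name": "step_arm", "arguments": {
  "commands": "0 0 -30 0 0 0; 0 45 0 0 0 0; 0 50 0 0 0 0; 0 50 0 0 0 0; 0 50 0 0 0 0; 0 50 0 0 0 0; 0 50 0 0 0 0; 0 50 0 0 0 0"
}}

```text
t: 38.48
eef_pos: [0.6797, -0.0792, 0.22]
ee_rot: [3.141, 0.001, 2.78]
force: [0.5, -1.2, 0.4]
width: 0.0749
```

Emit:
{"name": "step_arm", "arguments": {
  "commands": "0 50 0 0 0 0; 0 50 0 0 0 0; 0 50 0 0 0 0; 0 50 0 0 0 0; 0 20 0 0 0 0; 0 0 0 0 0 0; 0 0 0 0 0 0"
}}

```text
t: 39.35
eef_pos: [0.7569, 0.1241, 0.219]
ee_rot: [-3.142, 0.0, 2.779]
force: [0.6, -0.3, -0.9]
width: 0.0751
```

```bash
python3 - <<'E'
from fit import *
s=get_state();print(s["t"],s["eef_pos"],s["qd"].round(3))
for n in("side","top"):
    f=grab_frame(n)
    cv2.imwrite(f"pics/{n}11.png",cv2.resize(f["frame"][:,:,::-1],(800,600),interpolation=cv2.INTER_CUBIC))
    b={"side":(220,140,400,310),"top":(190,120,400,240)}[n]
    cv2.imwrite(f"pics/{n}12.png",cv2.resize(f["frame"][b[1]:b[3],b[0]:b[2],::-1],None,fx=3.5,fy=3.5,interpolation=cv2.INTER_CUBIC))
    T=f
t=lambda c,b:(T,mask(T,c,b))
hsv=cv2.cvtColor(T["frame"],cv2.COLOR_RGB2HSV); m=(hsv[...,1]<30)&(hsv[...,2]>190)
for b in((240,150,270,178),(314,165,336,187)):
    a=np.argwhere(m[b[1]:b[3],b[0]:b[2]]).mean(0)[::-1]+b[:2];print("white",a.round(1))
E
```

```text
39.35 [0.75688679 0.1240666  0.21901281] [-0.011 -0.007 -0.004 -0.    -0.    -0.002]
white [252.5 161.1]
white [325.1 176.3]
```

View pics/side12.png

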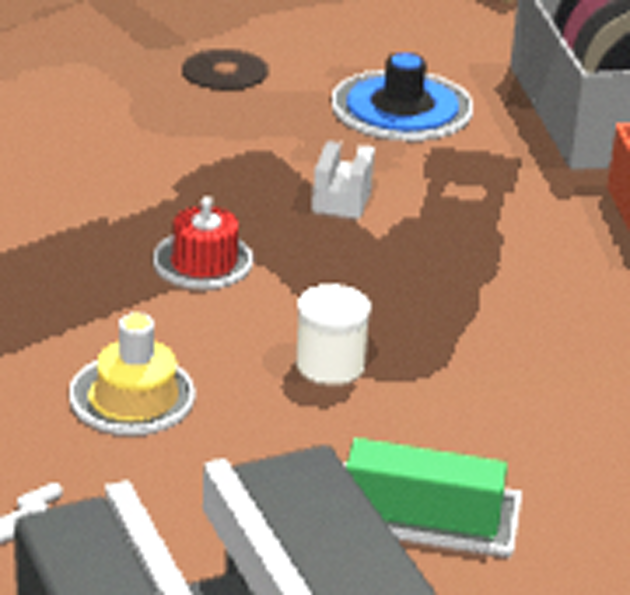

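View pics/top12.png

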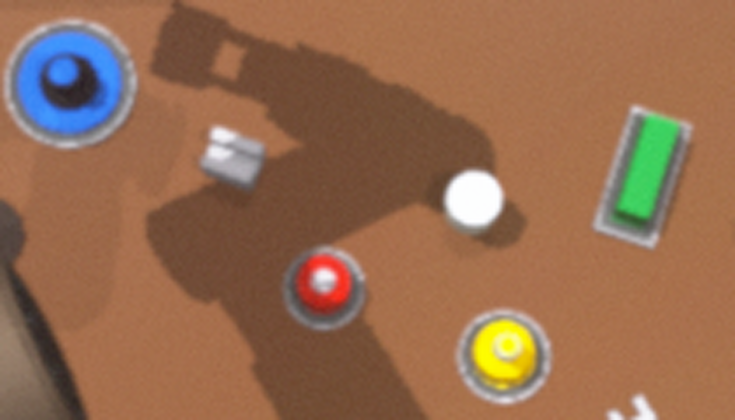

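All four stand in their trays. The tin is at (325,176) as before, and the vee block is still at (318,191) in the side view, now partly in shadow.

```bash
python3 - <<'E'
from station import *
print(job_done())
E
```

```text
the job is handed in; nothing more can be done
None
```

I put the wire cup brush, blue disc, red flap wheel and green stone into their own trays, in that order. I lowered each to light contact (about 6 N), released it and backed off. The job was handed in at about 39.5 s, with the arm clear at 0.22 m height.

- **Placement:** The last side and top pictures show all four upright or flat inside the right trays, with the stone lying along the green one. The vise hides part of the stone and its tray in the side view, so I judged the stone's alignment mainly from the top view.
- **Tin and vee block:** The tin is at the same top-view pixel as at the start. My top-view check of the vee block moved by about 3 pixels, because the arm's shadow fell across it. In the side view it is within a pixel or so of where it started, and no move came near it.
- **Checks that disagreed:**
  - The recogniser mixed up some names in the first pictures, such as brush and disc tray, so I identified things by colour.
  - The outline fits for the stone and wheel were poor (yaw spread and residual). I used the colour centroids and the stone's measured edge angle for those instead.

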